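# Lock a vial carousel on its drive with a push nut

## Robot

A 6-joint arm with a two-finger parallel gripper is mounted at the origin on the work surface. World frame = base frame: x ahead of the robot, y to its left, z up, the work surface at z = 0. Lengths are in m, angles in degrees, forces in N, time in s.
With the tool pointing down it reaches from about 0.425 to 1.125 m from the base axis. Payload 14.9 kg.
Tool frame: the origin (TCP) lies midway between the tips of the shut fingers; the grasp point (between the pads) lies 19 mm behind it; z points along the fingers, y is the line along which they close (so a half turn about z gives the same grasp; the last joint's range is limited). The gripper opens to 91 mm and grips with 3 to 60 N. Pads are 32 mm wide; open, the fingers measure 118 mm over their backs; the gripper's body (76 mm by 178 mm) begins 60 mm behind the grasp point.
Start: joints at [61.518, 21.709, 99.362, -0, 58.929, -1.908], TCP at [0.313, 0.626, 0.214] pointing down, gripper open.
Joint ranges: [-158.91, 158.91], [-42.39, 125.64], [0.06, 152.35], [-60.88, 240.88], [17.5, 164.5], [-176.32, 176.32]. Speed limits (degrees/s): [108.29, 108.29, 136.94, 180, 180, 180].

## Interface

Orientations are given as [roll, pitch, yaw] about the fixed x, y, z axes, in that order (R = Rz(yaw) Ry(pitch) Rx(roll)).
In Python, from rig import r gives the robot as it stands. The module is installed in compiled form; this text tells all that it offers.
- The arm moves only by the tool carry_out, never from a script. Its argument "targets" is a list of rows, each a list of 7 numbers: the shift along the tool's x, y, z as a fraction of full scale, then the turn, a rotation vector about the tool's x, y, z as a fraction of full scale, then the closure, from -1 (fully open) to 1 (shut), so that 0 is half open. A call has exactly 10 rows; each row is the pose to reach, as a shift and turn from the pose commanded when the call began, along the tool's axes at that moment; what a row does not reach only later rows make up. Full scale, the value 1, is 10 cm for a shift and pi/4 rad for a turn. A row lasts 1/10 s, in which the tool goes at most 50 mm and 8.59 degrees, less where a joint would pass 70% of its speed; a pose out of reach is approached as far as the arm can. A call with a number of a shift or a turn outside -1 to 1 is refused whole. A call with a gripper value outside its range is refused whole. The fingers move at their own pace and stop on an object; the grip force is fixed at half the most. Time passes only in rows, so rows that repeat a pose let the fingers close, or fill a call up. It gives the time, the measured TCP pose, the force, the opening and the grip force at its end, in the units of the state.
- r.get_obs(): the state, without advancing time (a new reading comes with each control period).
- r.get_image(name): name is "side" or "top" or "wrist"; returns (picture, depth): 480x640x3 uint8, red, green, blue; 480x640 float32, m along the optical axis (not along the pixel's ray), 0 where there is no reading.
- r.calibration(name): a dict with "vfov" (degrees; the focal length in pixels is half the picture's height over the tangent of half this angle, whatever the lens; pixels are square), "cx", "cy" (the principal point, pixels), "extrinsics" (4x4, takes a point from camera to world coordinates). Camera axes: x right, y down, z forward; pixel columns grow to the right and rows downward; lengths in m; the calibration is good to about 2 mm. The wrist camera is an equidistant fisheye: a pixel r from the principal point sees the ray r / f radians off the axis. A picture is of the moment at which its call begins: read the wrist's pose just before it. calibration takes no time and is no camera call; for the wrist camera it gives the pose at the moment of the call.
- r.finish_job(): hands the job in; it is judged then, once.
The state is a dict: "clock": time; "joints": joint angles; "joint_velocities": joint speeds; "joint_efforts": joint torques, N m; "tool_pos": TCP position; "orientation": TCP orientation; "force": force on the tool from outside, world axes, zero at the start; "torque": the same for the moment, N m; "finger_gap": finger opening in m; "grasp_force": force on a finger pad.
Only numpy, scipy, OpenCV 4.12 (cv2) and the standard library are available. Lean on these libraries where they do the work, as an engineer would, in place of code of your own. Each camera call takes 0.05 s, during which the arm holds its last target. There are 200 camera calls.

## Task

The vial carousel is on the shaft of its drive with a toothed push nut only just started above it. Take the steel setting sleeve from its post, set it over the shaft and press the nut straight down until it holds the carousel firmly against the spring washer underneath, the spring about half compressed and never pressed flat; then put the sleeve back upright on its post and leave it. Push the nut with the sleeve only, never with the fingers, and leave everything else on the bench where it is.

Things in the scene. Friction and masses are not known exactly. Their poses are not given: they have to be found in the camera images.
- shaft_tip (a point): Top of a plain upright steel shaft, 10 mm in diameter, round-tipped, in the middle of the drive (white box 110 x 110 x 30 mm); 108 mm above the bench, on the shaft's axis, z up. On the shaft hangs the loose white carousel: disc 100 mm in diameter, 6 mm thick, with a hub tube 28 mm outer diameter, 34 mm high; it rests on the spring washer.
- nut: Toothed push nut: a steel disc 24 mm in diameter, 4 mm thick, round the shaft, its underside 14 to 18 mm below the tip. Origin: on the shaft's axis at its underside; z up. It slides down the shaft against a steady 10 N or so and stays where it is left, held by the same 10 N. After sliding 10 to 20 mm it meets the carousel's hub, at a height that differs with hidden shims and is not measured.
- washer (a joint): Spring washer (32 mm disc) under the carousel: 0 = free, grows as it is pressed down, in m. Its spring starts at about 2.5 N and adds 2.5 N per mm; it is flat at 0.005 (about 15 N). Good: about 0.0025 (some 7 N above the nut's sliding resistance); it must end between 0.0015 and 0.004 and must never pass 0.004.
- sleeve_center (a point): The setting sleeve's centre, half-way up. The sleeve is a plain loose steel tube, 26 mm outer diameter, 15 mm bore right through, 70 mm long, 0.16 kg, standing upright over the post of its stand; z is along the tube. It slips over the shaft and its end ring bears on the nut.
- post_foot (a point): Foot of the post of the sleeve's stand, on the top of the stand's 80 x 80 x 10 mm aluminium plate (10 mm above the bench). The post is 10 mm in diameter and 35 mm high with a round tip; the sleeve's lower end rests here.
- spacer: Bystander: black ring 32 mm wide, 12 mm high, on the mat. Leave.
- weight: Bystander: solid steel cylinder 26 mm in diameter, 45 mm high (no bore), on the mat. Leave.
- foot: Bystander: stepped steel foot 40 mm wide, 30 mm high, on the mat. Leave.
- driver: Bystander: screwdriver 170 mm long lying on the mat. Leave.
- vial: Bystander: small brown jar 26 mm wide, 55 mm high. Leave.
- vial2: Bystander: small brown jar 26 mm wide, 55 mm high. Leave.
There are look-alikes about, which are no part of the job. What is shaped like the part that bears post_foot but black is not meant.

How it is judged:
By the outcome, as a careful person would: the job done as asked, in the order asked, and still so for the second after the job is handed in, with the robot touching nothing.
It also fails if it takes over 72 s, if anything falls off the work surface, if the arm or the gripper's body presses on something with over 40 N, if the wrist force passes 120 N, or if a joint passes its speed limit or range.

## Working session

There is one attempt and no reset: what is moved stays moved. The work goes in short steps, Python scripts to look and compute and a tool call to move; the robot and the scene stay as the last step left them, time stands still between calls to the robot, and variables do not carry over. Pictures are saved under pics/ and viewed, at most 10 in all, crops included, and the job is handed in when it is done.

Besides the shell and the picture viewer there is one more tool, called after "Request:" in YAML: its name, and indented under it one key for each argument. carry_out: Moves the arm, as the interface text tells. Shift numbers are shares of 10 cm and turn numbers shares of pi/4 rad, none past 1 either way. Its arguments: {"type":"object","properties":{"targets":{"type":"array","items":{"type":"array","items":{"type":"number","minimum":-1,"maximum":1}}}},"required":["targets"]}

```bash
mkdir -p pics; cat > h.py <<'E'
import numpy as np, cv2
from rig import r
def take(n,tag):
    c=r.calibration(n); im,d=r.get_image(n)
    cv2.imwrite(f'pics/{tag}.png',im[:,:,::-1]); np.savez(f'{tag}.npz',im=im,d=d,E=c['extrinsics'],v=c['vfov'],cx=c['cx'],cy=c['cy'],n=n)
def load(tag): return np.load(f'{tag}.npz')
def cloud(tag):
    z=load(tag); f=240/np.tan(np.radians(z['v']/2)); u,v=np.meshgrid(np.arange(640),np.arange(480)); d=z['d']
    P=np.stack([(u-z['cx'])/f*d,(v-z['cy'])/f*d,d],-1); E=z['E']
    W=P@E[:3,:3].T+E[:3,3]; W[d==0]=np.nan; return W
E
python3 - <<'E'
from h import *
take('top','top1'); take('side','side1')
for n in('top','side','wrist'):
    c=r.calibration(n); print(n,c['vfov'],c['cx'],c['cy'],np.round(c['extrinsics'],3).tolist())
o=r.get_obs(); print(o['clock'],o['tool_pos'],o['orientation'],o['force'])
E
```

```text
top 56.00752000995905 323.80378379545255 240.9147100025469 [[0.022, -0.99, 0.141, 0.411], [-1.0, -0.022, 0.0, -0.013], [0.003, -0.141, -0.99, 0.941], [0.0, 0.0, 0.0, 1.0]]
side 53.336515386465756 321.8958451003086 240.51160252877764 [[0.757, -0.461, 0.463, 0.163], [-0.653, -0.549, 0.521, -0.445], [0.014, -0.697, -0.717, 0.646], [0.0, 0.0, 0.0, 1.0]]
wrist 65.70646984690485 320.88185262379244 240.16043455775056 [[0.448, 0.867, 0.219, 0.251], [0.894, -0.435, -0.109, 0.656], [0.0, 0.245, -0.97, 0.384], [0.0, 0.0, 0.0, 1.0]]
0.1 [0.31296993 0.62572519 0.21334298] [-1.79942474e+02 -1.80162900e-03  1.53424253e+02] [-0.48533373  0.21944598 -0.07379594]
```

View pics/top1.png

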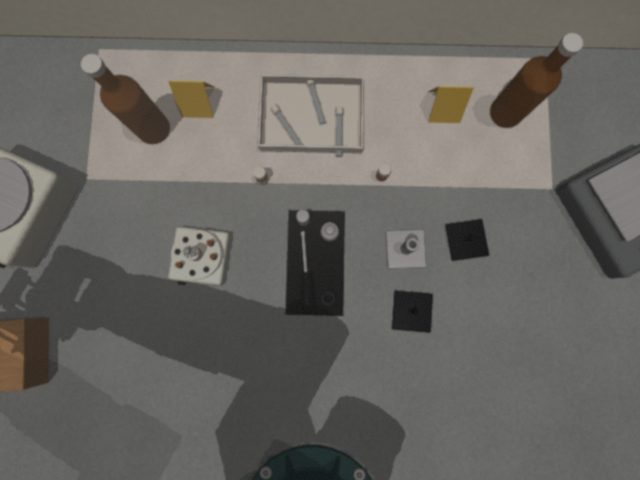

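View pics/side1.png

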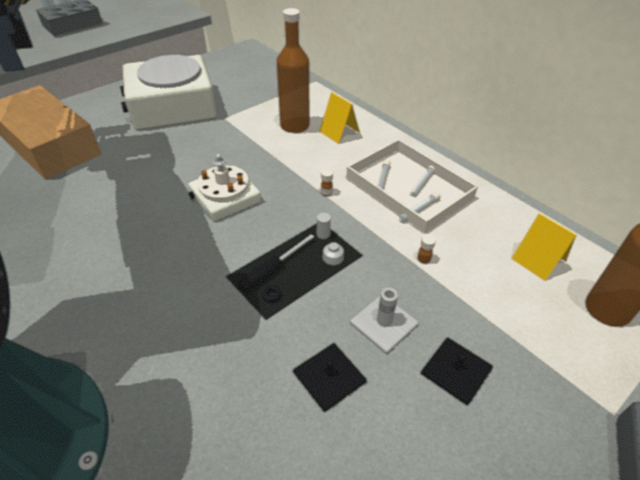

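The top view shows the drive and carousel at about (197,252) and the sleeve on its light plate at about (409,244). The side view shows the same items at (222,180) and (387,305).

```bash
python3 - <<'E'
from h import *
for tag,bs,bd in(('top1',(380,225,432,275),(165,222,232,288)),('side1',(345,280,422,355),(185,145,265,220))):
    W=cloud(tag)
    for nm,b,hs in(('sleeve',bs,[(.003,.016),(.074,.09),(.03,.074)]),('drive',bd,[(.024,.034),(.04,.06),(.06,.085),(.085,.1),(.1,.115)])):
        Q=W[b[1]:b[3],b[0]:b[2]].reshape(-1,3)
        for lo,hi in hs:
            S=Q[(Q[:,2]>lo)&(Q[:,2]<hi)]
            if len(S): print(tag,nm,lo,hi,len(S),S.mean(0).round(4),((S.min(0)+S.max(0))/2).round(4),np.ptp(S,axis=0).round(3), np.round(cv2.minAreaRect(S[:,:2].astype(np.float32))[0],4),np.round(cv2.minAreaRect(S[:,:2].astype(np.float32))[2],1))
a=cv2.imread('pics/top1.png')[220:290,160:230];b=cv2.imread('pics/top1.png')[215:285,375:445];c=cv2.imread('pics/side1.png')[145:215,187:257];d=cv2.imread('pics/side1.png')[280:350,352:422]
f=lambda x:cv2.resize(x,(300,300),interpolation=cv2.INTER_CUBIC)
cv2.imwrite('pics/crop1.png',np.vstack([np.hstack([f(a),f(b)]),np.hstack([f(c),f(d)])]))
E
```

```text
top1 sleeve 0.003 0.016 1303 [ 0.531  -0.181   0.0098] [ 0.5309 -0.1849  0.0095] [0.104 0.103 0.013] [ 0.5309 -0.185 ] 0.1
top1 sleeve 0.074 0.09 100 [ 0.532  -0.1828  0.0796] [ 0.5325 -0.1832  0.0791] [0.025 0.025 0.01 ] [ 0.5319 -0.1828] 44.5
top1 sleeve 0.03 0.074 99 [ 0.5306 -0.1807  0.0533] [ 0.5316 -0.1807  0.0523] [0.024 0.021 0.043] [ 0.5305 -0.1813] 67.1
top1 drive 0.024 0.034 913 [0.5012 0.2314 0.0294] [0.5068 0.2425 0.029 ] [0.119 0.117 0.01 ] [0.5034 0.243 ] 84.6
top1 drive 0.04 0.06 1669 [0.5064 0.2414 0.0459] [0.5072 0.2426 0.0501] [0.097 0.099 0.02 ] [0.5073 0.2426] 0.8
top1 drive 0.06 0.085 159 [0.5041 0.234  0.0669] [0.507  0.2387 0.0682] [0.056 0.076 0.016] [0.5071 0.2422] 15.5
top1 drive 0.085 0.1 95 [0.507  0.2415 0.0939] [0.507  0.243  0.0942] [0.023 0.024 0.009] [0.5073 0.2427] 24.3
top1 drive 0.1 0.115 28 [0.507  0.2418 0.1061] [0.5069 0.2423 0.1058] [0.009 0.01  0.011] [0.507  0.2425] 37.3
side1 sleeve 0.003 0.016 1761 [ 0.5247 -0.1873  0.0099] [ 0.5376 -0.1566  0.0094] [0.163 0.134 0.013] [ 0.5436 -0.1694] 48.2
side1 sleeve 0.074 0.09 177 [ 0.5308 -0.1829  0.0788] [ 0.5318 -0.1825  0.0781] [0.026 0.025 0.008] [ 0.5313 -0.1829] 67.2
side1 sleeve 0.03 0.074 329 [ 0.5259 -0.1864  0.0542] [ 0.5297 -0.1835  0.0519] [0.023 0.024 0.044] [ 0.5297 -0.1838] 78.9
side1 drive 0.024 0.034 812 [0.4888 0.2173 0.0297] [0.5039 0.2433 0.029 ] [0.114 0.118 0.01 ] [0.5024 0.244 ] 85.8
side1 drive 0.04 0.06 1118 [0.5009 0.2354 0.047 ] [0.5059 0.245  0.05  ] [0.1   0.104 0.02 ] [0.506 0.243] 58.7
side1 drive 0.06 0.085 238 [0.5047 0.237  0.0684] [0.5065 0.2413 0.072 ] [0.057 0.079 0.024] [0.506  0.2448] 16.0
side1 drive 0.085 0.1 76 [0.505  0.241  0.0943] [0.5066 0.2447 0.0921] [0.024 0.025 0.014] [0.5066 0.2432] 58.0
side1 drive 0.1 0.115 27 [0.5059 0.2421 0.1054] [0.5067 0.2417 0.1053] [0.009 0.006 0.01 ] [0.5066 0.2416] 87.6
```

View pics/crop1.png

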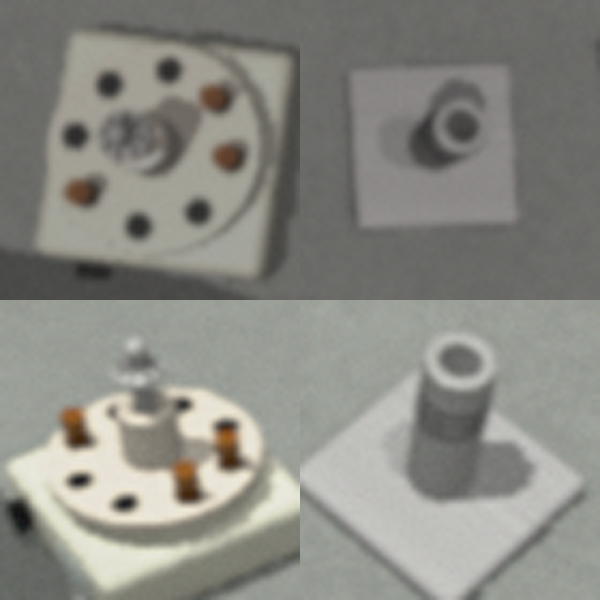

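The depth clouds from both cameras agree: sleeve at about (0.532, -0.183) with its top at 0.080, and shaft at about (0.507, 0.2425). I'll go by way of the shaft for a wrist-camera check.

Request:
carry_out:
  targets:
    - [-0.3, -0.22, 0, 0, 0, 0, -1]
    - [-0.6, -0.44, 0, 0, 0, 0, -1]
    - [-0.86, -0.64, 0, 0, 0, 0, -1]
    - [-0.86, -0.64, 0, 0, 0, 0, -1]
    - [-0.86, -0.64, 0, 0, 0, 0, -1]
    - [-0.86, -0.64, 0, 0, 0, 0, -1]
    - [-0.86, -0.64, 0, 0, 0, 0, -1]
    - [-0.86, -0.64, 0, 0, 0, 0, -1]
    - [-0.86, -0.64, 0, 0, 0, 0, -1]
    - [-0.86, -0.64, 0, 0, 0, 0, -1]

```text
clock: 1.1
tool_pos: [0.3613, 0.5306, 0.2139]
orientation: [-180.0, 0.0, 153.4]
force: [0.5, 0.3, 0.4]
finger_gap: 0.0911
grasp_force: 0.0
```

Request:
carry_out:
  targets:
    - [-0.2, -0.15, 0, 0, 0, 0, -1]
    - [-0.4, -0.3, 0, 0, 0, 0, -1]
    - [-0.6, -0.45, 0, 0, 0, 0, -1]
    - [-0.8, -0.6, 0, 0, 0, 0, -1]
    - [-1, -0.75, 0, 0, 0, 0, -1]
    - [-1, -0.75, 0, 0, 0, 0, -1]
    - [-1, -0.75, 0, 0, 0, 0, -1]
    - [-1, -0.75, 0, 0, 0, 0, -1]
    - [-1, -0.75, 0, 0, 0, 0, -1]
    - [-1, -0.75, 0, 0, 0, 0, -1]

```text
clock: 2.1
tool_pos: [0.417, 0.4191, 0.2139]
orientation: [-180.0, -0.0, 153.5]
force: [0.2, 0.4, 0.0]
finger_gap: 0.0911
grasp_force: 0.0
```

Request:
carry_out:
  targets:
    - [-0.2, -0.15, 0, 0, 0, 0, -1]
    - [-0.4, -0.3, 0, 0, 0, 0, -1]
    - [-0.6, -0.45, 0, 0, 0, 0, -1]
    - [-0.8, -0.6, 0, 0, 0, 0, -1]
    - [-1, -0.75, 0, 0, 0, 0, -1]
    - [-1, -0.75, 0, 0, 0, 0, -1]
    - [-1, -0.75, 0, 0, 0, 0, -1]
    - [-1, -0.75, 0, 0, 0, 0, -1]
    - [-1, -0.75, 0, 0, 0, 0, -1]
    - [-1, -0.75, 0, 0, 0, 0, -1]

```text
clock: 3.1
tool_pos: [0.4729, 0.3073, 0.2139]
orientation: [-180.0, -0.0, 153.5]
force: [0.3, 0.4, 0.2]
finger_gap: 0.091
grasp_force: 0.0
```

Request:
carry_out:
  targets:
    - [-0.2, -0.14, 0, 0, 0, 0, -1]
    - [-0.4, -0.28, 0, 0, 0, 0, -1]
    - [-0.59, -0.42, 0, 0, 0, 0, -1]
    - [-0.59, -0.42, 0, 0, 0, 0, -1]
    - [-0.59, -0.42, 0, 0, 0, 0, -1]
    - [-0.59, -0.42, 0, 0, 0, 0, -1]
    - [-0.59, -0.42, 0, 0, 0, 0, -1]
    - [-0.59, -0.42, 0, 0, 0, 0, -1]
    - [-0.59, -0.42, 0, 0, 0, 0, -1]
    - [-0.59, -0.42, 0, 0, 0, 0, -1]

```text
clock: 4.1
tool_pos: [0.5071, 0.243, 0.2139]
orientation: [-180.0, 0.0, 153.4]
force: [-0.4, -0.3, -0.4]
finger_gap: 0.091
grasp_force: 0.0
```

```bash
cat >> h.py <<'E'
def wcloud(tag):
    z=load(tag); f=240/np.tan(np.radians(z['v']/2)); u,v=np.meshgrid(np.arange(640),np.arange(480)); d=z['d']
    x=u-z['cx'];y=v-z['cy'];q=np.hypot(x,y)+1e-9; t=np.tan(q/f)/q
    P=np.stack([x*t*d,y*t*d,d],-1); E=z['E']; W=P@E[:3,:3].T+E[:3,3]; W[d==0]=np.nan; return W
def blob(W,c,rad,lo,hi):
    m=(np.hypot(W[...,0]-c[0],W[...,1]-c[1])<rad)&(W[...,2]>lo)&(W[...,2]<hi); S=W[m]
    if len(S)<4: print(lo,hi,len(S));return
    (x,y),rr=cv2.minEnclosingCircle(S[:,:2].astype(np.float32)); v,u=np.nonzero(m)
    print(lo,hi,len(S),'mean',S.mean(0).round(4),'circ',round(x,4),round(y,4),round(rr,4),'zmax',S[:,2].max().round(4),'px',u.mean().round(),v.mean().round())
E
python3 - <<'E'
from h import *
o=r.get_obs(); print(o['clock'],o['tool_pos'],o['orientation'],o['force'],o['joints'])
take('wrist','w1'); W=wcloud('w1')
for a,b in((.1,.115),(.092,.1),(.088,.1),(.06,.086),(.04,.056)): blob(W,(.507,.2425),.06 if b<.06 else .025,a,b)
E
```

```text
4.1 [0.50709088 0.24296092 0.21393967] [-1.79999637e+02  3.10546021e-04  1.53444705e+02] [-0.38839405 -0.31042954 -0.35471019] [ 2.32256832e+01  9.37268990e+00  1.15451044e+02 -5.74364720e-04
  5.51763432e+01 -4.02186942e+01]
0.1 0.115 139 mean [0.5068 0.2427 0.1062] circ 0.5076 0.2426 0.0053 zmax 0.1099 px 321.0 238.0
0.092 0.1 491 mean [0.5066 0.2427 0.0941] circ 0.5075 0.2423 0.0121 zmax 0.1 px 321.0 234.0
0.088 0.1 511 mean [0.5065 0.2428 0.094 ] circ 0.5076 0.2424 0.0123 zmax 0.1 px 321.0 234.0
0.06 0.086 299 mean [0.5005 0.2461 0.0715] circ 0.5073 0.2424 0.0142 zmax 0.0752 px 321.0 220.0
0.04 0.056 7141 mean [0.5056 0.2441 0.0455] circ 0.5078 0.2422 0.0504 zmax 0.056 px 322.0 220.0
```

View pics/w1.png

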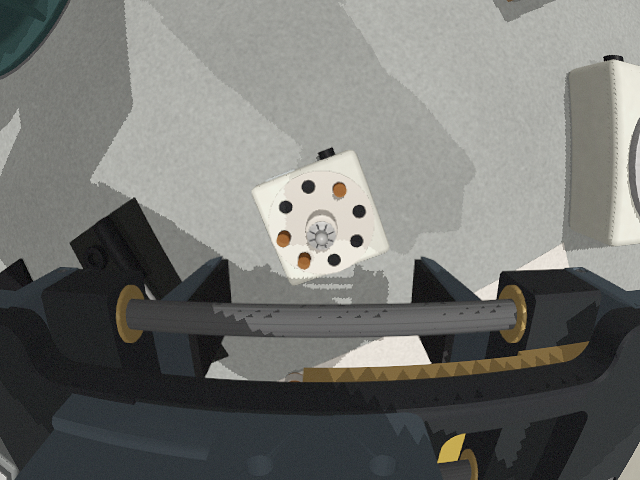

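The wrist view shows the shaft at pixel (321,237), at (0.5074, 0.2424). The nut top is at z≈0.094 and the hub top is near 0.075. Next I move to the sleeve.

Request:
carry_out:
  targets:
    - [-0.11, -0.19, 0, 0, 0, 0, -1]
    - [-0.22, -0.38, 0, 0, 0, 0, -1]
    - [-0.33, -0.57, 0, 0, 0, 0, -1]
    - [-0.44, -0.76, 0, 0, 0, 0, -1]
    - [-0.53, -0.92, 0, 0, 0, 0, -1]
    - [-0.53, -0.92, 0, 0, 0, 0, -1]
    - [-0.53, -0.92, 0, 0, 0, 0, -1]
    - [-0.53, -0.92, 0, 0, 0, 0, -1]
    - [-0.53, -0.92, 0, 0, 0, 0, -1]
    - [-0.53, -0.92, 0, 0, 0, 0, -1]

```text
clock: 5.15
tool_pos: [0.5134, 0.1373, 0.2139]
orientation: [-180.0, -0.0, 153.5]
force: [-0.4, -0.7, 0.1]
finger_gap: 0.0914
grasp_force: 0.0
```

Request:
carry_out:
  targets:
    - [-0.11, -0.19, 0, 0, 0, 0, -1]
    - [-0.22, -0.38, 0, 0, 0, 0, -1]
    - [-0.33, -0.57, 0, 0, 0, 0, -1]
    - [-0.44, -0.76, 0, 0, 0, 0, -1]
    - [-0.53, -0.92, 0, 0, 0, 0, -1]
    - [-0.53, -0.92, 0, 0, 0, 0, -1]
    - [-0.53, -0.92, 0, 0, 0, 0, -1]
    - [-0.53, -0.92, 0, 0, 0, 0, -1]
    - [-0.53, -0.92, 0, 0, 0, 0, -1]
    - [-0.53, -0.92, 0, 0, 0, 0, -1]

```text
clock: 6.15
tool_pos: [0.5196, 0.0314, 0.2139]
orientation: [-180.0, -0.0, 153.5]
force: [-0.5, 0.0, -0.1]
finger_gap: 0.091
grasp_force: 0.0
```

Request:
carry_out:
  targets:
    - [-0.11, -0.19, 0, 0, 0, 0, -1]
    - [-0.22, -0.38, 0, 0, 0, 0, -1]
    - [-0.33, -0.57, 0, 0, 0, 0, -1]
    - [-0.44, -0.76, 0, 0, 0, 0, -1]
    - [-0.53, -0.92, 0, 0, 0, 0, -1]
    - [-0.53, -0.92, 0, 0, 0, 0, -1]
    - [-0.53, -0.92, 0, 0, 0, 0, -1]
    - [-0.53, -0.92, 0, 0, 0, 0, -1]
    - [-0.53, -0.92, 0, 0, 0, 0, -1]
    - [-0.53, -0.92, 0, 0, 0, 0, -1]

```text
clock: 7.15
tool_pos: [0.5259, -0.0746, 0.2139]
orientation: [-180.0, -0.0, 153.5]
force: [0.2, -0.2, 0.8]
finger_gap: 0.091
grasp_force: 0.0
```

Request:
carry_out:
  targets:
    - [-0.11, -0.19, 0, 0, 0, 0, -1]
    - [-0.22, -0.38, 0, 0, 0, 0, -1]
    - [-0.33, -0.57, 0, 0, 0, 0, -1]
    - [-0.44, -0.76, 0, 0, 0, 0, -1]
    - [-0.53, -0.94, 0, 0, 0, 0, -1]
    - [-0.53, -0.94, 0, 0, 0, 0, -1]
    - [-0.53, -0.94, 0, 0, 0, 0, -1]
    - [-0.53, -0.94, 0, 0, 0, 0, -1]
    - [-0.53, -0.94, 0, 0, 0, 0, -1]
    - [-0.53, -0.94, 0, 0, 0, 0, -1]

```text
clock: 8.15
tool_pos: [0.5313, -0.1824, 0.214]
orientation: [180.0, -0.0, 153.5]
force: [0.1, -1.1, -0.7]
finger_gap: 0.091
grasp_force: 0.0
```

```bash
python3 - <<'E'
from h import *
o=r.get_obs(); print(o['clock'],o['tool_pos'],o['orientation'],o['force'],o['joints'])
take('wrist','w2'); W=wcloud('w2')
for a,b in((.074,.09),(.03,.074)): blob(W,(.532,-.183),.025,a,b)
W=wcloud('w1')
for a,b in((.068,.078),(.066,.076),(.072,.08)): blob(W,(.5074,.2424),.02,a,b)
m=(np.hypot(W[...,0]-.5074,W[...,1]-.2424)<.0145)
print(np.histogram(W[m][:,2],bins=np.arange(.056,.11,.002)))
E
```

```text
8.15 [ 0.53131211 -0.18239399  0.21396677] [ 1.79998856e+02 -3.92688202e-04  1.53467398e+02] [ 0.12941282 -1.06090802 -0.66760477] [-2.13245627e+01  9.32006103e+00  1.15510356e+02  1.43163354e-03
  5.51698704e+01 -8.47927785e+01]
0.074 0.09 502 mean [ 0.532  -0.184   0.0797] circ 0.5324 -0.1839 0.0131 zmax 0.0821 px 320.0 232.0
0.03 0.074 426 mean [ 0.5302 -0.1829  0.0534] circ 0.5298 -0.1826 0.0129 zmax 0.0738 px 320.0 224.0
0.068 0.078 251 mean [0.5011 0.2459 0.0728] circ 0.5071 0.2424 0.0142 zmax 0.0752 px 321.0 221.0
0.066 0.076 265 mean [0.501  0.2459 0.0725] circ 0.5075 0.2424 0.0142 zmax 0.0752 px 321.0 221.0
0.072 0.08 213 mean [0.5013 0.2458 0.0732] circ 0.5072 0.2428 0.0138 zmax 0.0752 px 321.0 222.0
(array([ 13,  13,   8,  12,  14,  14,  13,  25, 186,  27,   0,   0,   0,
         0,   0,   0,   0,  20, 262, 195,  31,   3,   7,  12,  33,  63]), array([0.056, 0.058, 0.06 , 0.062, 0.064, 0.066, 0.068, 0.07 , 0.072,
       0.074, 0.076, 0.078, 0.08 , 0.082, 0.084, 0.086, 0.088, 0.09 ,
       0.092, 0.094, 0.096, 0.098, 0.1  , 0.102, 0.104, 0.106, 0.108]))
```

Request:
carry_out:
  targets:
    - [-0.016, -0.01, 0.2, 0, 0, 0, -1]
    - [-0.016, -0.01, 0.4, 0, 0, 0, -1]
    - [-0.016, -0.01, 0.6, 0, 0, 0, -1]
    - [-0.016, -0.01, 0.8, 0, 0, 0, -1]
    - [-0.016, -0.01, 1, 0, 0, 0, -1]
    - [-0.016, -0.01, 1, 0, 0, 0, -1]
    - [-0.016, -0.01, 1, 0, 0, 0, -1]
    - [-0.016, -0.01, 1, 0, 0, 0, -1]
    - [-0.016, -0.01, 1, 0, 0, 0, -1]
    - [-0.016, -0.01, 1, 0, 0, 0, -1]

```text
clock: 9.2
tool_pos: [0.5326, -0.1847, 0.1147]
orientation: [180.0, 0.1, 153.4]
force: [0.5, 0.7, -0.5]
finger_gap: 0.0913
grasp_force: 0.0
```

Request:
carry_out:
  targets:
    - [0, 0, 0.15, 0, 0, 0, -1]
    - [0, 0, 0.3, 0, 0, 0, -1]
    - [0, 0, 0.45, 0, 0, 0, -1]
    - [0, 0, 0.6, 0, 0, 0, -1]
    - [0, 0, 0.73, 0, 0, 0, -1]
    - [0, 0, 0.73, 0, 0, 0, -1]
    - [0, 0, 0.73, 0, 0, 0, -1]
    - [0, 0, 0.73, 0, 0, 0, 0]
    - [0, 0, 0.73, 0, 0, 0, 0]
    - [0, 0, 0.73, 0, 0, 0, 0.2]

```text
clock: 10.2
tool_pos: [0.5326, -0.1847, 0.0415]
orientation: [180.0, 0.1, 153.4]
force: [-0.5, 0.1, 0.1]
finger_gap: 0.07
grasp_force: 0.0
```

Request:
carry_out:
  targets:
    - [0, 0, 0, 0, 0, 0, 0.4]
    - [0, 0, 0, 0, 0, 0, 0.6]
    - [0, 0, 0, 0, 0, 0, 1]
    - [0, 0, 0, 0, 0, 0, 1]
    - [0, 0, 0, 0, 0, 0, 1]
    - [0, 0, 0, 0, 0, 0, 1]
    - [0, 0, 0, 0, 0, 0, 1]
    - [0, 0, 0, 0, 0, 0, 1]
    - [0, 0, 0, 0, 0, 0, 1]
    - [0, 0, 0, 0, 0, 0, 1]

```text
clock: 11.2
tool_pos: [0.5322, -0.1846, 0.0409]
orientation: [-180.0, -0.0, 153.4]
force: [-0.3, -0.6, 0.2]
finger_gap: 0.0258
grasp_force: 30.0
```

Gripped with a 25.8 mm gap, so I lift and look.

Request:
carry_out:
  targets:
    - [0, 0, -0.1, 0, 0, 0, 1]
    - [0, 0, -0.25, 0, 0, 0, 1]
    - [0, 0, -0.4, 0, 0, 0, 1]
    - [0, 0, -0.55, 0, 0, 0, 1]
    - [0, 0, -0.7, 0, 0, 0, 1]
    - [0, 0, -0.85, 0, 0, 0, 1]
    - [0, 0, -1, 0, 0, 0, 1]
    - [0, 0, -1, 0, 0, 0, 1]
    - [0, 0, -1, 0, 0, 0, 1]
    - [0, 0, -1, 0, 0, 0, 1]

```text
clock: 12.2
tool_pos: [0.5318, -0.1844, 0.1403]
orientation: [-180.0, -0.1, 153.4]
force: [-0.1, 0.9, -1.9]
finger_gap: 0.026
grasp_force: 30.0
```

```bash
python3 - <<'E'
from h import *
o=r.get_obs(); print(o['clock'],o['tool_pos'],o['orientation'],o['force'],o['finger_gap'])
p=o['tool_pos']
take('wrist','w3'); take('side','s3'); 
W=wcloud('w3')
for a,b in((.174,.19),(.15,.174)): blob(W,p,.018,a,b)
# post tip as seen below and sleeve from side
W=cloud('s3')
for a,b in((.174,.19),(.14,.16),(.105,.125),(.112,.13)): blob(W,p,.016,a,b)
blob(W,(.531,-.184),.03,.03,.05)
E
```

```text
12.2 [ 0.53184116 -0.18441991  0.1402772 ] [-1.79995952e+02 -5.97590856e-02  1.53421927e+02] [-0.09915326  0.91532462 -1.93737804] 0.026009382136930315
0.174 0.19 1182 mean [ 0.5335 -0.186   0.1792] circ 0.5318 -0.1844 0.018 zmax 0.19 px 321.0 331.0
0.15 0.174 1231 mean [ 0.523  -0.1804  0.1624] circ 0.5318 -0.1844 0.018 zmax 0.174 px 322.0 289.0
0.174 0.19 6 mean [ 0.5198 -0.1784  0.1769] circ 0.5196 -0.1784 0.0025 zmax 0.1785 px 389.0 252.0
0.14 0.16 28 mean [ 0.5198 -0.1775  0.1504] circ 0.52 -0.1773 0.0042 zmax 0.1599 px 386.0 265.0
0.105 0.125 113 mean [ 0.5234 -0.1877  0.1176] circ 0.5308 -0.1829 0.0129 zmax 0.1249 px 390.0 283.0
0.112 0.13 128 mean [ 0.5233 -0.1879  0.12  ] circ 0.5297 -0.1837 0.0129 zmax 0.1293 px 391.0 282.0
0.03 0.05 55 mean [ 0.5301 -0.1832  0.0388] circ 0.5311 -0.1825 0.005 zmax 0.0469 px 385.0 311.0
```

View pics/w3.png

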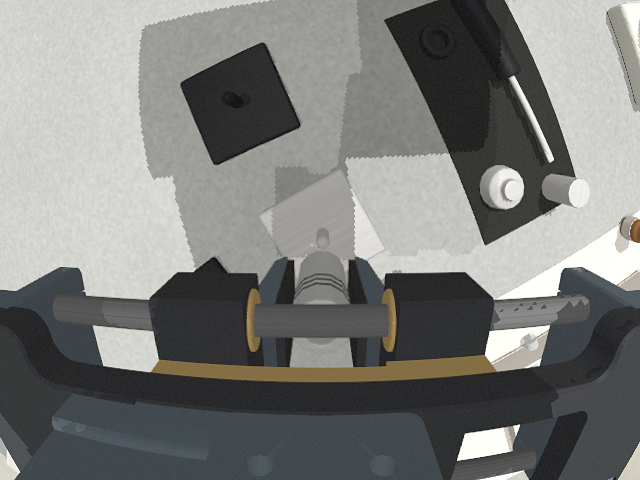

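The wrist view shows the sleeve upright between the fingers at about (322,290), with the post at (322,238). I'll fit the sleeve axis in the tool frame.

```bash
cat >> h.py <<'E'
from scipy.spatial.transform import Rotation as Ro
from scipy.optimize import least_squares
def axisfit(tag,p,o,lo=-.03,hi=.03):
    R=Ro.from_euler('xyz',o,degrees=True).as_matrix(); T=((wcloud(tag) if str(load(tag)['n'])=='wrist' else cloud(tag))-p)@R
    for a,b in((lo,0),(0,hi),(lo,hi)):
        S=T[(abs(T[...,1])<.0125)&(T[...,0]>.004)&(T[...,0]<.02)&(T[...,2]>a)&(T[...,2]<b)]
        if len(S)<20: print(a,b,len(S)); continue
        s=least_squares(lambda q:np.hypot(S[:,0]-q[0],S[:,1]-q[1])-.013,[0,0],loss='soft_l1',f_scale=.0005)
        print('tool z',a,b,len(S),'axis xy',s.x.round(4),'resid',np.abs(s.fun).mean().round(4),'zmax',S[:,2].max().round(4))
E
python3 - <<'E'
from h import *
o=r.get_obs(); print(o['clock'])
axisfit('w3',o['tool_pos'],o['orientation'],-.02,.032)
E
```

```text
12.3
tool z -0.02 0 743 axis xy [-0.0006 -0.0005] resid 0.0005 zmax -0.0
tool z 0 0.032 684 axis xy [-0.0007 -0.0005] resid 0.0002 zmax 0.0301
tool z -0.02 0.032 1427 axis xy [-0.0006 -0.0005] resid 0.0003 zmax 0.0301
```

Request:
carry_out:
  targets:
    - [0.11, 0.19, -0.1, 0, 0, 0, 1]
    - [0.22, 0.38, -0.15, 0, 0, 0, 1]
    - [0.33, 0.57, -0.15, 0, 0, 0, 1]
    - [0.44, 0.76, -0.15, 0, 0, 0, 1]
    - [0.53, 0.93, -0.15, 0, 0, 0, 1]
    - [0.53, 0.93, -0.15, 0, 0, 0, 1]
    - [0.53, 0.93, -0.15, 0, 0, 0, 1]
    - [0.53, 0.93, -0.15, 0, 0, 0, 1]
    - [0.53, 0.93, -0.15, 0, 0, 0, 1]
    - [0.53, 0.93, -0.15, 0, 0, 0, 1]

```text
clock: 13.3
tool_pos: [0.5265, -0.0782, 0.1559]
orientation: [-180.0, -0.0, 153.4]
force: [0.1, 0.6, -1.8]
finger_gap: 0.0257
grasp_force: 30.0
```

Request:
carry_out:
  targets:
    - [0.11, 0.19, 0, 0, 0, 0, 1]
    - [0.22, 0.38, 0, 0, 0, 0, 1]
    - [0.33, 0.57, 0, 0, 0, 0, 1]
    - [0.44, 0.76, 0, 0, 0, 0, 1]
    - [0.53, 0.93, 0, 0, 0, 0, 1]
    - [0.53, 0.93, 0, 0, 0, 0, 1]
    - [0.53, 0.93, 0, 0, 0, 0, 1]
    - [0.53, 0.93, 0, 0, 0, 0, 1]
    - [0.53, 0.93, 0, 0, 0, 0, 1]
    - [0.53, 0.93, 0, 0, 0, 0, 1]

```text
clock: 14.3
tool_pos: [0.5207, 0.0287, 0.1559]
orientation: [-180.0, -0.0, 153.4]
force: [0.5, 0.9, -2.3]
finger_gap: 0.0255
grasp_force: 30.0
```

Request:
carry_out:
  targets:
    - [0.11, 0.19, 0, 0, 0, 0, 1]
    - [0.22, 0.38, 0, 0, 0, 0, 1]
    - [0.33, 0.57, 0, 0, 0, 0, 1]
    - [0.44, 0.76, 0, 0, 0, 0, 1]
    - [0.53, 0.93, 0, 0, 0, 0, 1]
    - [0.53, 0.93, 0, 0, 0, 0, 1]
    - [0.53, 0.93, 0, 0, 0, 0, 1]
    - [0.53, 0.93, 0, 0, 0, 0, 1]
    - [0.53, 0.93, 0, 0, 0, 0, 1]
    - [0.53, 0.93, 0, 0, 0, 0, 1]

```text
clock: 15.3
tool_pos: [0.5149, 0.1355, 0.1559]
orientation: [-180.0, 0.0, 153.4]
force: [0.6, -0.5, -2.0]
finger_gap: 0.0259
grasp_force: 30.0
```

Request:
carry_out:
  targets:
    - [0.11, 0.18, 0, 0, 0, 0, 1]
    - [0.22, 0.36, 0, 0, 0, 0, 1]
    - [0.33, 0.54, 0, 0, 0, 0, 1]
    - [0.44, 0.72, 0, 0, 0, 0, 1]
    - [0.53, 0.9, 0, 0, 0, 0, 1]
    - [0.535, 0.92, 0, 0, 0, 0, 1]
    - [0.535, 0.92, 0, 0, 0, 0, 1]
    - [0.535, 0.92, 0, 0, 0, 0, 1]
    - [0.535, 0.92, 0, 0, 0, 0, 1]
    - [0.535, 0.92, 0, 0, 0, 0, 1]

```text
clock: 16.3
tool_pos: [0.5083, 0.2417, 0.156]
orientation: [-180.0, 0.0, 153.4]
force: [0.6, 0.0, -1.7]
finger_gap: 0.0262
grasp_force: 30.0
```

```bash
python3 - <<'E'
from h import *
o=r.get_obs(); p=o['tool_pos'];print(o['clock'],p,o['orientation'],o['force'])
take('wrist','w4'); take('side','s4')
axisfit('w4',p,o['orientation'],-.02,.032)
W=cloud('s4')
for a,b in((.125,.145),(.12,.13),(.1,.115),(.088,.1)): blob(W,p,.02,a,b)
W=wcloud('w4')
for a,b in((.1,.115),(.068,.078),(.04,.056)): blob(W,(.5074,.2424),.06 if b<.06 else .018,a,b)
a=cv2.imread('pics/w4.png')[180:340,220:420];b=cv2.imread('pics/s4.png')[110:210,170:295]
cv2.imwrite('pics/crop4.png',np.hstack([cv2.resize(a,(400,320)),cv2.resize(b,(400,320),interpolation=2)]))
E
```

```text
16.3 [0.50826506 0.24169176 0.15596666] [-1.79998614e+02  1.33184156e-03  1.53385724e+02] [ 0.55044721  0.00780211 -1.7207836 ]
tool z -0.02 0 753 axis xy [-0.0005 -0.0005] resid 0.0005 zmax -0.0
tool z 0 0.032 691 axis xy [-0.0007 -0.0006] resid 0.0002 zmax 0.0304
tool z -0.02 0.032 1444 axis xy [-0.0006 -0.0005] resid 0.0004 zmax 0.0304
0.125 0.145 117 mean [0.5032 0.2352 0.1357] circ 0.5059 0.2403 0.0128 zmax 0.1448 px 217.0 145.0
0.12 0.13 20 mean [0.5033 0.2361 0.1281] circ 0.5062 0.2418 0.0123 zmax 0.1299 px 217.0 148.0
0.1 0.115 25 mean [0.5057 0.2421 0.106 ] circ 0.5057 0.2432 0.0055 zmax 0.1097 px 218.0 156.0
0.088 0.1 73 mean [0.5049 0.2407 0.0953] circ 0.5074 0.243 0.0127 zmax 0.0998 px 219.0 161.0
0.1 0.115 12 mean [0.5038 0.2451 0.1019] circ 0.504 0.245 0.0018 zmax 0.1032 px 324.0 250.0
0.068 0.078 409 mean [0.5008 0.2457 0.0727] circ 0.5075 0.2425 0.0141 zmax 0.0752 px 322.0 235.0
0.04 0.056 7809 mean [0.4958 0.2487 0.0455] circ 0.5076 0.2427 0.0503 zmax 0.056 px 322.0 219.0
```

View pics/crop4.png

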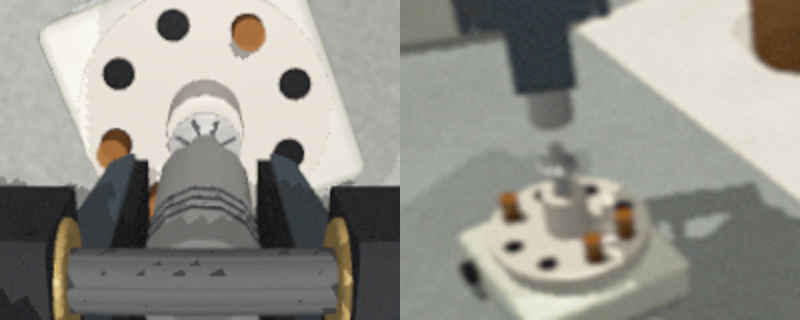

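The crop shows the sleeve directly above the shaft. I'll correct 1.7 / 0.7 mm and descend over the tip.

Request:
carry_out:
  targets:
    - [0.017, 0.007, 0, 0, 0, 0, 1]
    - [0.017, 0.007, 0, 0, 0, 0, 1]
    - [0.017, 0.007, 0.04, 0, 0, 0, 1]
    - [0.017, 0.007, 0.08, 0, 0, 0, 1]
    - [0.017, 0.007, 0.12, 0, 0, 0, 1]
    - [0.017, 0.007, 0.16, 0, 0, 0, 1]
    - [0.017, 0.007, 0.2, 0, 0, 0, 1]
    - [0.017, 0.007, 0.24, 0, 0, 0, 1]
    - [0.017, 0.007, 0.26, 0, 0, 0, 1]
    - [0.017, 0.007, 0.26, 0, 0, 0, 1]

```text
clock: 17.4
tool_pos: [0.5068, 0.2436, 0.1296]
orientation: [-180.0, -0.0, 153.4]
force: [-1.0, 0.7, -1.8]
finger_gap: 0.0255
grasp_force: 30.0
```

Request:
carry_out:
  targets:
    - [0, -0.003, 0.01, 0, 0, 0, 1]
    - [0, -0.003, 0.02, 0, 0, 0, 1]
    - [0, -0.003, 0.03, 0, 0, 0, 1]
    - [0, -0.003, 0.04, 0, 0, 0, 1]
    - [0, -0.003, 0.05, 0, 0, 0, 1]
    - [0, -0.003, 0.06, 0, 0, 0, 1]
    - [0, -0.003, 0.07, 0, 0, 0, 1]
    - [0, -0.003, 0.08, 0, 0, 0, 1]
    - [0, -0.003, 0.09, 0, 0, 0, 1]
    - [0, -0.003, 0.09, 0, 0, 0, 1]

```text
clock: 18.4
tool_pos: [0.507, 0.2435, 0.1214]
orientation: [180.0, 0.0, 153.4]
force: [-1.9, -1.7, 5.2]
finger_gap: 0.026
grasp_force: 30.0
```

Request:
carry_out:
  targets:
    - [0, 0, 0.01, 0, 0, 0, 1]
    - [0, 0, 0.02, 0, 0, 0, 1]
    - [0, 0, 0.03, 0, 0, 0, 1]
    - [0, 0, 0.04, 0, 0, 0, 1]
    - [0, 0, 0.05, 0, 0, 0, 1]
    - [0, 0, 0.06, 0, 0, 0, 1]
    - [0, 0, 0.07, 0, 0, 0, 1]
    - [0, 0, 0.08, 0, 0, 0, 1]
    - [0, 0, 0.08, 0, 0, 0, 1]
    - [0, 0, 0.08, 0, 0, 0, 1]

```text
clock: 19.4
tool_pos: [0.507, 0.2435, 0.1134]
orientation: [180.0, 0.0, 153.4]
force: [-2.2, -0.7, 4.6]
finger_gap: 0.0255
grasp_force: 30.0
```

```bash
python3 - <<'E'
from h import *
o=r.get_obs(); p=o['tool_pos'];print(o['clock'],p,o['orientation'],o['force'])
take('wrist','w5'); F=[]
axisfit('w5',p,o['orientation'],-.02,.034)
W=wcloud('w5'); blob(W,(.5074,.2424),.018,.068,.078); blob(W,(.5074,.2424),.018,.079,.1)
cv2.imwrite('pics/crop5.png',cv2.resize(cv2.imread('pics/w5.png')[180:340,220:420],(800,600)))
for i in range(4): r.get_image('side'); F.append(r.get_obs()['force'][2])
print(F)
E
```

```text
19.4 [0.50703993 0.24346942 0.11335729] [1.79989442e+02 1.23776283e-02 1.53428546e+02] [-2.23153345 -0.73392508  4.64818277]
tool z -0.02 0 745 axis xy [-0.0005 -0.0005] resid 0.0005 zmax -0.0
tool z 0 0.034 694 axis xy [-0.0006 -0.0006] resid 0.0002 zmax 0.03
tool z -0.02 0.034 1439 axis xy [-0.0006 -0.0006] resid 0.0004 zmax 0.03
0.068 0.078 318 mean [0.4988 0.246  0.0722] circ 0.5071 0.2426 0.0136 zmax 0.0746 px 319.0 251.0
0.079 0.1 335 mean [0.4978 0.248  0.0922] circ 0.5032 0.2452 0.0121 zmax 0.1 px 322.0 258.0
[np.float64(5.207358150474324), np.float64(5.527540840381569), np.float64(5.595861437893718), np.float64(5.9844248760598004)]
```

View pics/crop5.png

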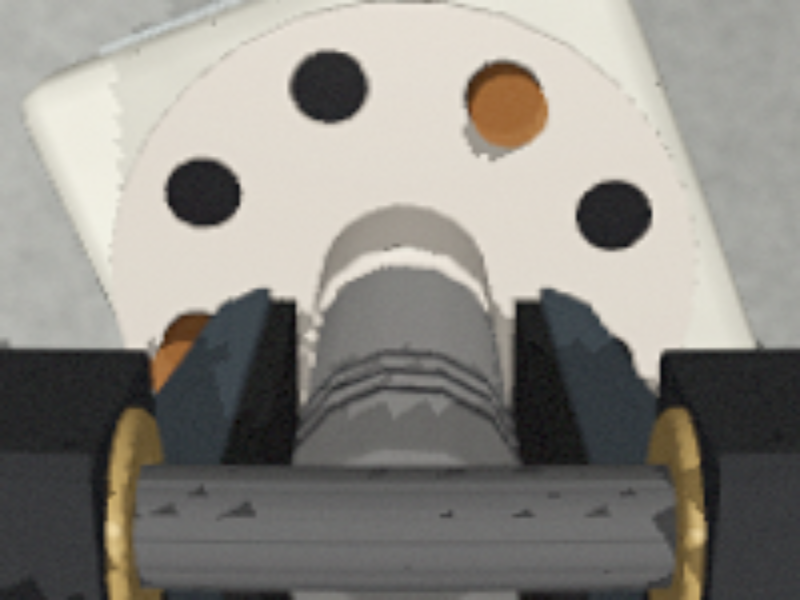

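The sleeve is bearing on the nut, with a few mm of hub gap left. I continue slowly, reading the force while in motion.

Request:
carry_out:
  targets:
    - [0, 0, 0.003, 0, 0, 0, 1]
    - [0, 0, 0.006, 0, 0, 0, 1]
    - [0, 0, 0.009, 0, 0, 0, 1]
    - [0, 0, 0.012, 0, 0, 0, 1]
    - [0, 0, 0.015, 0, 0, 0, 1]
    - [0, 0, 0.018, 0, 0, 0, 1]
    - [0, 0, 0.021, 0, 0, 0, 1]
    - [0, 0, 0.024, 0, 0, 0, 1]
    - [0, 0, 0.027, 0, 0, 0, 1]
    - [0, 0, 0.03, 0, 0, 0, 1]

```text
clock: 20.65
tool_pos: [0.5071, 0.2435, 0.1105]
orientation: [180.0, 0.0, 153.4]
force: [-2.7, -1.2, 7.4]
finger_gap: 0.0255
grasp_force: 30.0
```

Request:
carry_out:
  targets:
    - [0, 0, 0.001, 0, 0, 0, 1]
    - [0, 0, 0.002, 0, 0, 0, 1]
    - [0, 0, 0.003, 0, 0, 0, 1]
    - [0, 0, 0.004, 0, 0, 0, 1]
    - [0, 0, 0.005, 0, 0, 0, 1]
    - [0, 0, 0.006, 0, 0, 0, 1]
    - [0, 0, 0.007, 0, 0, 0, 1]
    - [0, 0, 0.008, 0, 0, 0, 1]
    - [0, 0, 0.009, 0, 0, 0, 1]
    - [0, 0, 0.01, 0, 0, 0, 1]

```text
clock: 21.65
tool_pos: [0.5071, 0.2435, 0.1095]
orientation: [180.0, 0.0, 153.4]
force: [-3.2, -0.3, 8.4]
finger_gap: 0.0258
grasp_force: 30.0
```

Request:
carry_out:
  targets:
    - [0, 0, 0.001, 0, 0, 0, 1]
    - [0, 0, 0.002, 0, 0, 0, 1]
    - [0, 0, 0.003, 0, 0, 0, 1]
    - [0, 0, 0.004, 0, 0, 0, 1]
    - [0, 0, 0.005, 0, 0, 0, 1]
    - [0, 0, 0.006, 0, 0, 0, 1]
    - [0, 0, 0.007, 0, 0, 0, 1]
    - [0, 0, 0.008, 0, 0, 0, 1]
    - [0, 0, 0.009, 0, 0, 0, 1]
    - [0, 0, 0.01, 0, 0, 0, 1]

```text
clock: 22.65
tool_pos: [0.5071, 0.2435, 0.1085]
orientation: [180.0, 0.0, 153.4]
force: [-3.1, -0.9, 8.4]
finger_gap: 0.0257
grasp_force: 30.0
```

Request:
carry_out:
  targets:
    - [0, 0, 0.001, 0, 0, 0, 1]
    - [0, 0, 0.002, 0, 0, 0, 1]
    - [0, 0, 0.003, 0, 0, 0, 1]
    - [0, 0, 0.004, 0, 0, 0, 1]
    - [0, 0, 0.005, 0, 0, 0, 1]
    - [0, 0, 0.006, 0, 0, 0, 1]
    - [0, 0, 0.007, 0, 0, 0, 1]
    - [0, 0, 0.008, 0, 0, 0, 1]
    - [0, 0, 0.009, 0, 0, 0, 1]
    - [0, 0, 0.01, 0, 0, 0, 1]

```text
clock: 23.65
tool_pos: [0.5071, 0.2435, 0.1076]
orientation: [180.0, 0.0, 153.4]
force: [-2.5, -0.8, 9.2]
finger_gap: 0.0256
grasp_force: 30.0
```

Request:
carry_out:
  targets:
    - [0, 0, 0.001, 0, 0, 0, 1]
    - [0, 0, 0.002, 0, 0, 0, 1]
    - [0, 0, 0.003, 0, 0, 0, 1]
    - [0, 0, 0.004, 0, 0, 0, 1]
    - [0, 0, 0.005, 0, 0, 0, 1]
    - [0, 0, 0.006, 0, 0, 0, 1]
    - [0, 0, 0.007, 0, 0, 0, 1]
    - [0, 0, 0.008, 0, 0, 0, 1]
    - [0, 0, 0.009, 0, 0, 0, 1]
    - [0, 0, 0.01, 0, 0, 0, 1]

```text
clock: 24.65
tool_pos: [0.5072, 0.2435, 0.1067]
orientation: [180.0, 0.0, 153.4]
force: [-3.7, -2.1, 12.4]
finger_gap: 0.0256
grasp_force: 30.0
```

Request:
carry_out:
  targets:
    - [0, 0, 0.001, 0, 0, 0, 1]
    - [0, 0, 0.002, 0, 0, 0, 1]
    - [0, 0, 0.003, 0, 0, 0, 1]
    - [0, 0, 0.003, 0, 0, 0, 1]
    - [0, 0, 0.004, 0, 0, 0, 1]
    - [0, 0, 0.005, 0, 0, 0, 1]
    - [0, 0, 0.005, 0, 0, 0, 1]
    - [0, 0, 0.006, 0, 0, 0, 1]
    - [0, 0, 0.007, 0, 0, 0, 1]
    - [0, 0, 0.008, 0, 0, 0, 1]

```text
clock: 25.65
tool_pos: [0.5072, 0.2435, 0.106]
orientation: [180.0, 0.0, 153.4]
force: [-4.5, -1.3, 12.6]
finger_gap: 0.026
grasp_force: 30.0
```

```bash
python3 - <<'E'
from h import *
F=[]
o=r.get_obs(); p=o['tool_pos'];print(o['clock'],p,o['force'])
take('wrist','w6')
for i in range(4): F.append((r.get_obs()['force'][2].round(2),r.get_obs()['tool_pos'][2].round(5))); r.get_image('side')
print(F); axisfit('w6',p,o['orientation'],-.02,.034)
for t in ('w1','w5','w6'):
    W=wcloud(t); m=(np.hypot(W[...,0]-.5074,W[...,1]-.2424)<.049)&(np.hypot(W[...,0]-.5074,W[...,1]-.2424)>.042)&(W[...,2]>.038)&(W[...,2]<.05)&(W[...,0]<.5); print(t,m.sum(),np.median(W[m][:,2]),W[m][:,2].mean())
E
```

```text
25.65 [0.50720207 0.24352938 0.10602153] [-4.53929244 -1.31663233 12.6392734 ]
[(np.float64(13.09), np.float64(0.10603)), (np.float64(12.3), np.float64(0.10603)), (np.float64(11.74), np.float64(0.10602)), (np.float64(13.03), np.float64(0.10598))]
tool z -0.02 0 749 axis xy [-0.0005 -0.0006] resid 0.0005 zmax -0.0
tool z 0 0.034 707 axis xy [-0.0005 -0.0007] resid 0.0002 zmax 0.0339
tool z -0.02 0.034 1456 axis xy [-0.0005 -0.0006] resid 0.0004 zmax 0.0339
w1 1041 0.045353864831442214 0.04533289519661168
w5 2006 0.04535829162811533 0.045363849652525996
w6 2087 0.04366324239428879 0.04365335765971198
```

The carousel disc has dropped 1.7 mm by depth (0.0454 → 0.0437), and the TCP gives about 1.9 mm past contact. I need about 0.7 mm more.

Request:
carry_out:
  targets:
    - [0, 0, 0.001, 0, 0, 0, 1]
    - [0, 0, 0.002, 0, 0, 0, 1]
    - [0, 0, 0.003, 0, 0, 0, 1]
    - [0, 0, 0.004, 0, 0, 0, 1]
    - [0, 0, 0.005, 0, 0, 0, 1]
    - [0, 0, 0.006, 0, 0, 0, 1]
    - [0, 0, 0.007, 0, 0, 0, 1]
    - [0, 0, 0.008, 0, 0, 0, 1]
    - [0, 0, 0.008, 0, 0, 0, 1]
    - [0, 0, 0.008, 0, 0, 0, 1]

```text
clock: 26.9
tool_pos: [0.5072, 0.2435, 0.1053]
orientation: [180.0, 0.0, 153.4]
force: [-4.4, -3.0, 15.5]
finger_gap: 0.0258
grasp_force: 30.0
```

```bash
cat >> h.py <<'E'
def disc(t):
    W=wcloud(t); q=np.hypot(W[...,0]-.5074,W[...,1]-.2424); m=(q<.049)&(q>.042)&(W[...,2]>.036)&(W[...,2]<.05)&(W[...,0]<.5); print(t,m.sum(),np.median(W[m][:,2]).round(5),W[m][:,2].mean().round(5))
E
python3 - <<'E'
from h import *
o=r.get_obs(); print(o['clock'],o['tool_pos'],o['force'])
take('wrist','w7'); take('wrist','w7b'); disc('w7'); disc('w7b')
E
```

```text
26.9 [0.50719752 0.24351263 0.10527654] [-4.4430023  -2.96577731 15.46809336]
w7 2090 0.04295 0.04296
w7b 2089 0.04295 0.04296
```

The disc is down 2.4 mm and the force is +7 N over sliding, as wanted. Next I lift off.

Request:
carry_out:
  targets:
    - [0, 0, -0.01, 0, 0, 0, 1]
    - [0, 0, -0.03, 0, 0, 0, 1]
    - [0, 0, -0.08, 0, 0, 0, 1]
    - [0, 0, -0.14, 0, 0, 0, 1]
    - [0, 0, -0.2, 0, 0, 0, 1]
    - [0, 0, -0.26, 0, 0, 0, 1]
    - [0, 0, -0.34, 0, 0, 0, 1]
    - [0, 0, -0.42, 0, 0, 0, 1]
    - [0, 0, -0.5, 0, 0, 0, 1]
    - [0, 0, -0.5, 0, 0, 0, 1]

```text
clock: 28.0
tool_pos: [0.5075, 0.2437, 0.1557]
orientation: [179.9, 0.1, 153.4]
force: [0.2, 0.6, -2.7]
finger_gap: 0.0259
grasp_force: 30.0
```

```bash
python3 - <<'E'
from h import *
o=r.get_obs(); p=o['tool_pos'];print(o['clock'],p,o['orientation'],o['force'])
take('wrist','w8'); disc('w8'); axisfit('w8',p,o['orientation'],-.02,.034)
W=wcloud('w2')
for a,b in((.005,.015),): blob(W,(.531,-.184),.07,a,b)
W=wcloud('w3'); blob(W,(.531,-.184),.03,.025,.05);blob(W,(.531,-.184),.03,.04,.05)
E
```

```text
28.0 [0.50747895 0.2436562  0.15567854] [1.79919323e+02 6.99046021e-02 1.53425533e+02] [ 0.21804034  0.61297219 -2.72290082]
w8 1455 0.04292 0.04293
tool z -0.02 0 728 axis xy [-0.0006 -0.0005] resid 0.0004 zmax -0.0001
tool z 0 0.034 691 axis xy [-0.0007 -0.0005] resid 0.0002 zmax 0.0304
tool z -0.02 0.034 1419 axis xy [-0.0006 -0.0005] resid 0.0003 zmax 0.0304
0.005 0.015 4825 mean [ 0.5294 -0.1825  0.0102] circ 0.5321 -0.1841 0.0547 zmax 0.015 px 320.0 214.0
0.025 0.05 191 mean [ 0.5311 -0.1835  0.0404] circ 0.5324 -0.184 0.005 zmax 0.0465 px 322.0 240.0
0.04 0.05 136 mean [ 0.5319 -0.1839  0.0436] circ 0.5324 -0.184 0.005 zmax 0.0465 px 322.0 242.0
```

The carousel held at 2.4 mm. The post is at (0.5323, -0.1840), so I take the sleeve back.

Request:
carry_out:
  targets:
    - [-0.11, -0.19, 0, 0, 0, 0, 1]
    - [-0.22, -0.38, 0, 0, 0, 0, 1]
    - [-0.33, -0.57, 0, 0, 0, 0, 1]
    - [-0.44, -0.76, 0, 0, 0, 0, 1]
    - [-0.53, -0.93, 0, 0, 0, 0, 1]
    - [-0.53, -0.93, 0, 0, 0, 0, 1]
    - [-0.53, -0.93, 0, 0, 0, 0, 1]
    - [-0.53, -0.93, 0, 0, 0, 0, 1]
    - [-0.53, -0.93, 0, 0, 0, 0, 1]
    - [-0.53, -0.93, 0, 0, 0, 0, 1]

```text
clock: 29.05
tool_pos: [0.5126, 0.137, 0.1543]
orientation: [-180.0, -0.0, 153.5]
force: [0.1, 0.2, -1.7]
finger_gap: 0.0256
grasp_force: 30.0
```

Request:
carry_out:
  targets:
    - [-0.11, -0.19, 0, 0, 0, 0, 1]
    - [-0.22, -0.38, 0, 0, 0, 0, 1]
    - [-0.33, -0.57, 0, 0, 0, 0, 1]
    - [-0.44, -0.76, 0, 0, 0, 0, 1]
    - [-0.53, -0.93, 0, 0, 0, 0, 1]
    - [-0.53, -0.93, 0, 0, 0, 0, 1]
    - [-0.53, -0.93, 0, 0, 0, 0, 1]
    - [-0.53, -0.93, 0, 0, 0, 0, 1]
    - [-0.53, -0.93, 0, 0, 0, 0, 1]
    - [-0.53, -0.93, 0, 0, 0, 0, 1]

```text
clock: 30.05
tool_pos: [0.5184, 0.0301, 0.1543]
orientation: [180.0, -0.0, 153.5]
force: [0.8, -0.1, -1.4]
finger_gap: 0.0257
grasp_force: 30.0
```

Request:
carry_out:
  targets:
    - [-0.11, -0.19, 0, 0, 0, 0, 1]
    - [-0.22, -0.38, 0, 0, 0, 0, 1]
    - [-0.33, -0.57, 0, 0, 0, 0, 1]
    - [-0.44, -0.76, 0, 0, 0, 0, 1]
    - [-0.53, -0.93, 0, 0, 0, 0, 1]
    - [-0.53, -0.93, 0, 0, 0, 0, 1]
    - [-0.53, -0.93, 0, 0, 0, 0, 1]
    - [-0.53, -0.93, 0, 0, 0, 0, 1]
    - [-0.53, -0.93, 0, 0, 0, 0, 1]
    - [-0.53, -0.93, 0, 0, 0, 0, 1]

```text
clock: 31.05
tool_pos: [0.5242, -0.0767, 0.1543]
orientation: [-180.0, -0.0, 153.5]
force: [-1.1, -0.7, -2.0]
finger_gap: 0.0258
grasp_force: 30.0
```

Request:
carry_out:
  targets:
    - [-0.11, -0.18, 0, 0, 0, 0, 1]
    - [-0.22, -0.36, 0, 0, 0, 0, 1]
    - [-0.33, -0.54, 0, 0, 0, 0, 1]
    - [-0.44, -0.72, 0, 0, 0, 0, 1]
    - [-0.53, -0.9, 0, 0, 0, 0, 1]
    - [-0.535, -0.92, 0, 0, 0, 0, 1]
    - [-0.535, -0.92, 0, 0, 0, 0, 1]
    - [-0.535, -0.92, 0, 0, 0, 0, 1]
    - [-0.535, -0.92, 0, 0, 0, 0, 1]
    - [-0.535, -0.92, 0, 0, 0, 0, 1]

```text
clock: 32.05
tool_pos: [0.531, -0.1829, 0.1544]
orientation: [180.0, -0.0, 153.5]
force: [0.7, 0.6, -2.4]
finger_gap: 0.0258
grasp_force: 30.0
```

```bash
python3 - <<'E'
from h import *
o=r.get_obs(); p=o['tool_pos'];print(o['clock'],p,o['orientation'],o['force'])
take('wrist','w9'); axisfit('w9',p,o['orientation'],-.02,.034)
W=wcloud('w9'); blob(W,(.531,-.184),.03,.025,.05)
d=np.array([.532,-.1833,.0412])-p; print(d@Ro.from_euler('xyz',o['orientation'],degrees=True).as_matrix())
E
```

```text
32.05 [ 0.53096036 -0.18285036  0.15437423] [ 1.79997339e+02 -6.92689010e-04  1.53468762e+02] [ 0.67299546  0.5942893  -2.35787029]
tool z -0.02 0 753 axis xy [-0.0006 -0.0005] resid 0.0005 zmax -0.0
tool z 0 0.034 692 axis xy [-0.0007 -0.0005] resid 0.0002 zmax 0.0304
tool z -0.02 0.034 1445 axis xy [-0.0006 -0.0005] resid 0.0004 zmax 0.0304
0.025 0.05 176 mean [ 0.5313 -0.1835  0.0408] circ 0.5328 -0.1842 0.0051 zmax 0.0464 px 321.0 237.0
[-1.13237169e-03  5.68465066e-05  1.13174218e-01]
```

Request:
carry_out:
  targets:
    - [-0.012, 0, 0.1, 0, 0, 0, 1]
    - [-0.012, 0, 0.25, 0, 0, 0, 1]
    - [-0.012, 0, 0.4, 0, 0, 0, 1]
    - [-0.012, 0, 0.55, 0, 0, 0, 1]
    - [-0.012, 0, 0.65, 0, 0, 0, 1]
    - [-0.012, 0, 0.72, 0, 0, 0, 1]
    - [-0.012, 0, 0.76, 0, 0, 0, 1]
    - [-0.012, 0, 0.8, 0, 0, 0, 1]
    - [-0.012, 0, 0.85, 0, 0, 0, 1]
    - [-0.012, 0, 0.9, 0, 0, 0, 1]

```text
clock: 33.1
tool_pos: [0.5322, -0.1841, 0.0643]
orientation: [180.0, 0.0, 153.4]
force: [1.1, -0.4, -2.7]
finger_gap: 0.026
grasp_force: 30.0
```

Request:
carry_out:
  targets:
    - [0, 0, 0.05, 0, 0, 0, 1]
    - [0, 0, 0.09, 0, 0, 0, 1]
    - [0, 0, 0.13, 0, 0, 0, 1]
    - [0, 0, 0.16, 0, 0, 0, 1]
    - [0, 0, 0.18, 0, 0, 0, 1]
    - [0, 0, 0.2, 0, 0, 0, 1]
    - [0, 0, 0.21, 0, 0, 0, 1]
    - [0, 0, 0.22, 0, 0, 0, 1]
    - [0, 0, 0.22, 0, 0, 0, 1]
    - [0, 0, 0.22, 0, 0, 0, 1]

```text
clock: 34.1
tool_pos: [0.532, -0.184, 0.0424]
orientation: [-180.0, 0.0, 153.4]
force: [0.3, 0.4, -1.8]
finger_gap: 0.0254
grasp_force: 30.0
```

Request:
carry_out:
  targets:
    - [0, 0, 0.002, 0, 0, 0, 1]
    - [0, 0, 0.004, 0, 0, 0, 1]
    - [0, 0, 0.006, 0, 0, 0, 1]
    - [0, 0, 0.008, 0, 0, 0, 1]
    - [0, 0, 0.01, 0, 0, 0, 1]
    - [0, 0, 0.012, 0, 0, 0, 1]
    - [0, 0, 0.012, 0, 0, 0, 1]
    - [0, 0, 0.012, 0, 0, 0, 1]
    - [0, 0, 0.012, 0, 0, 0, 1]
    - [0, 0, 0.012, 0, 0, 0, 1]

```text
clock: 35.1
tool_pos: [0.532, -0.184, 0.0411]
orientation: [-180.0, -0.0, 153.4]
force: [-0.6, -0.6, -2.3]
finger_gap: 0.0258
grasp_force: 30.0
```

Request:
carry_out:
  targets:
    - [0, 0, 0.001, 0, 0, 0, 1]
    - [0, 0, 0.002, 0, 0, 0, 1]
    - [0, 0, 0.003, 0, 0, 0, 1]
    - [0, 0, 0.004, 0, 0, 0, 1]
    - [0, 0, 0.005, 0, 0, 0, 1]
    - [0, 0, 0.005, 0, 0, 0, 1]
    - [0, 0, 0.005, 0, 0, 0, 1]
    - [0, 0, 0.005, 0, 0, 0, 1]
    - [0, 0, 0.005, 0, 0, 0, 1]
    - [0, 0, 0.005, 0, 0, 0, 1]

```text
clock: 36.1
tool_pos: [0.5321, -0.1841, 0.0409]
orientation: [180.0, 0.0, 153.4]
force: [-2.1, 0.3, 4.5]
finger_gap: 0.0258
grasp_force: 30.0
```

Seated (+4.5 N), so I open and withdraw.

Request:
carry_out:
  targets:
    - [0, 0, 0, 0, 0, 0, 0.3]
    - [0, 0, 0, 0, 0, 0, 0.2]
    - [0, 0, 0, 0, 0, 0, 0]
    - [0, 0, 0, 0, 0, 0, -0.3]
    - [0, 0, 0, 0, 0, 0, -0.7]
    - [0, 0, 0, 0, 0, 0, -1]
    - [0, 0, 0, 0, 0, 0, -1]
    - [0, 0, 0, 0, 0, 0, -1]
    - [0, 0, 0, 0, 0, 0, -1]
    - [0, 0, 0, 0, 0, 0, -1]

```text
clock: 37.1
tool_pos: [0.532, -0.184, 0.0406]
orientation: [-180.0, 0.0, 153.4]
force: [-0.0, -0.2, 0.2]
finger_gap: 0.091
grasp_force: 0.0
```

Request:
carry_out:
  targets:
    - [0, 0, -0.05, 0, 0, 0, -1]
    - [0, 0, -0.15, 0, 0, 0, -1]
    - [0, 0, -0.3, 0, 0, 0, -1]
    - [0, 0, -0.45, 0, 0, 0, -1]
    - [0, 0, -0.6, 0, 0, 0, -1]
    - [0, 0, -0.75, 0, 0, 0, -1]
    - [0, 0, -0.9, 0, 0, 0, -1]
    - [0, 0, -1, 0, 0, 0, -1]
    - [0, 0, -1, 0, 0, 0, -1]
    - [0, 0, -1, 0, 0, 0, -1]

```text
clock: 38.1
tool_pos: [0.5319, -0.184, 0.1406]
orientation: [-180.0, 0.0, 153.4]
force: [-0.2, -0.1, 0.0]
finger_gap: 0.0914
grasp_force: 0.0
```

Request:
carry_out:
  targets:
    - [0, 0, -0.1, 0, 0, 0, -1]
    - [0, 0, -0.3, 0, 0, 0, -1]
    - [0, 0, -0.5, 0, 0, 0, -1]
    - [0, 0, -0.7, 0, 0, 0, -1]
    - [0, 0, -0.7, 0, 0, 0, -1]
    - [0, 0, -0.7, 0, 0, 0, -1]
    - [0, 0, -0.7, 0, 0, 0, -1]
    - [0, 0, -0.7, 0, 0, 0, -1]
    - [0, 0, -0.7, 0, 0, 0, -1]
    - [0, 0, -0.7, 0, 0, 0, -1]

```text
clock: 39.1
tool_pos: [0.5318, -0.184, 0.2102]
orientation: [-180.0, -0.0, 153.4]
force: [-0.8, -0.1, 0.5]
finger_gap: 0.0914
grasp_force: 0.0
```

```bash
python3 - <<'E'
from h import *
o=r.get_obs(); print(o['clock'],o['tool_pos'],o['finger_gap'])
take('wrist','w10'); take('side','s10'); W=wcloud('w10')
for a,b in((.074,.09),(.03,.074)): blob(W,(.532,-.183),.025,a,b)
for t in('side1','s10'):
    W=cloud(t); q=np.hypot(W[...,0]-.5066,W[...,1]-.243); m=(q<.049)&(q>.02)&(W[...,2]>.038)&(W[...,2]<.05); print(np.median(W[m][:,2]))
    blob(W,(.5066,.243),.02,.066,.1)
E
```

```text
39.1 [ 0.53182547 -0.18395053  0.21020559] 0.09143197829276443
0.074 0.09 520 mean [ 0.5316 -0.1841  0.0797] circ 0.5316 -0.1841 0.0131 zmax 0.0825 px 321.0 232.0
0.03 0.074 438 mean [ 0.5295 -0.183   0.0531] circ 0.5282 -0.1821 0.0127 zmax 0.074 px 321.0 223.0
0.04611783136633407
0.066 0.1 208 mean [0.5049 0.2405 0.081 ] circ 0.5061 0.243 0.0151 zmax 0.0991 px 220.0 168.0
0.04363352786829233
0.066 0.1 162 mean [0.5043 0.24   0.0776] circ 0.5055 0.2422 0.0144 zmax 0.0999 px 220.0 169.0
```

View pics/s10.png

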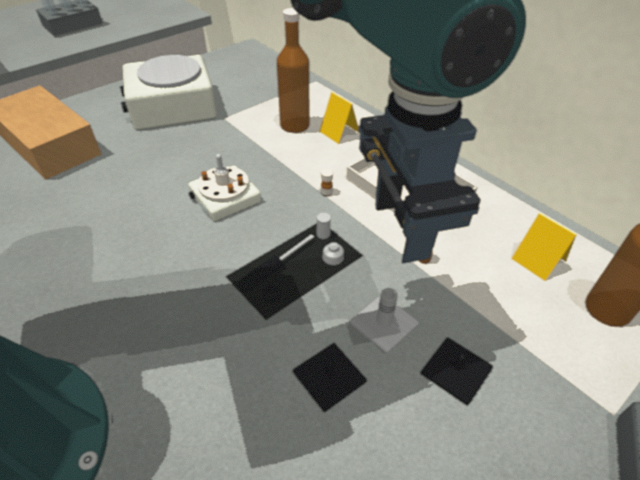

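The sleeve stands upright on its post at (387,305). The nut sits on the hub at (221,172), and the disc is still about 2.5 mm down.

```bash
python3 -c "
from rig import r
print(r.finish_job())"
```

```text
the job is handed in; nothing more can be done
None
```

The nut is pressed home with the spring washer about 2.4 mm compressed, the sleeve is back upright on its post, and the job was handed in at about 39 s; no verdict came back.

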